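# Raise the reservoir tray to its pointer and load the bottle

## Task

Lift the small white tray on the ladder stand by its blue handle to the first rung that brings the tray's rim level with or above the red pointer: raise it past that rung until the brass pawl swings back over it, then let the tray down gently, without dropping it, so that the pawl sits on the rung. Then stand the amber bottle upright on the tray. Leave the red pointer where it is and do not disturb the conical flask or the jar with the red lid and yellow contents.

Things in the scene. Friction and masses are not known exactly. Their poses are not given: they have to be found in the camera images.
- stand: Ladder stand fixed to the worktop: grey base 205 x 165 x 12 mm, two aluminium uprights 80 mm apart, black top bar (294 mm high), and between them five steel rungs, 10 mm thick, 40 mm apart. Origin on the worktop under the rungs; x points away from the tray (the tray lies on the -x side), y to the left seen from the tray, z up.
- tray (a joint): Height (m) of the white tray above its lowest rung; slides upright, weighs 4 N. Starts at 0; its pawl rests on rungs at 0, 0.04, 0.08, 0.12. Rising, it clears a rung about 0.012 above that rung's value; lowered from there it rests on it. From 0.024 above, the pawl folds under the next rung, cleared at 0.052. A cleared rung cannot be passed down again. Stop at 0.155.
- pawl (a joint): Angle (rad) of the brass gravity pawl behind the tray: 0 = level, its tip over (or resting on) a rung; up to about 0.85 while it is folded down by a rung that it is passing. Its tail weight brings it back to 0 within about 0.3 s.
- tray_handle (a point): Middle of the tray's blue handle: a level round bar, 14 mm thick, 80 mm long along the stand's y, with free space all round; 55 mm above the tray floor, 58 mm in front of the tray's centre (stand -x). It can be pinched from above.
- tray_floor (a point): Centre of the tray's floor (upper face), 100 mm in front (stand -x) of the rungs; the inside measures 92 mm (stand x) by 112 mm (stand y), with a rim 12 mm above the floor. 50 mm above the worktop when joint tray is 0.
- tray_rim (a point): Upper edge of the tray's left rim, 12 mm above the tray floor: the height that is compared with the pointer. 62 mm above the worktop when joint tray is 0.
- pointer_tip (a point): Tip of the red height pointer, a thin level bar (4 mm) that points along stand -x, clamped on the thin rod left of the tray, 15 mm beside the tray's left rim. The tip point lies on the bar's mid-height. A firm push moves it.
- bottle: Amber glass bottle with a black cap, 42 mm across, 84 mm high (body straight up to about 50 mm, cap 27 mm across), about 0.09 kg, standing on the worktop. Origin at the centre of its underside, z up.
- flask: Clear conical flask, 66 mm across the foot, 112 mm high, standing on the worktop; a bystander. Origin at the centre of its underside.
- jar: Sample jar with a red lid and yellow contents, 41 mm across, 66 mm high, standing alone; a bystander. Origin at the centre of its underside.

How it is judged (in metres and radians):
On the way, in this order (a step that is already met when the one before it is completed fails the run):
1. the tray rests by its level pawl on the first rung that brings its rim up to the pointer, before the bottle is on it ((value of joint tray between 0.035 and 0.045 m or value of joint tray between 0.075 and 0.085 m or value of joint tray between 0.115 and 0.125 m) and value of joint pawl below 0.12 rad and z of tray_rim in the frame of pointer_tip between -0.006 and 0.046 m and distance between bottle and tray_floor above 0.08 m), for 0.3 s.
2. the bottle stands on the tray (horizontal distance between bottle and tray_floor below 0.045 m and z of bottle in the frame of tray_floor between -0.006 and 0.006 m and angle between bottle's own z axis and vertical below 0.1 rad), for 0.2 s.
At the end, for the whole second after the job is handed in: Pawl level (0.12 rad) on a rung (tray within 5 mm of 0.04, 0.08 or 0.12 m), rim from 6 mm below to 46 mm above the pointer tip; bottle upright (0.1 rad) on the tray floor (6 mm), within 45 mm of its centre, released, at rest (all of step 2 and (value of joint tray between 0.035 and 0.045 m or value of joint tray between 0.075 and 0.085 m or value of joint tray between 0.115 and 0.125 m) and value of joint pawl below 0.12 rad and z of tray_rim in the frame of pointer_tip between -0.006 and 0.046 m and linear speed of bottle below 0.03 m/s); the robot touches nothing.
It fails at once if the tray is dropped (falls faster than 0.3 m/s) (velocity of joint tray below -0.3 m/s).
It fails at once if the pointer is shifted by more than 8 mm (distance of pointer_tip from where it was at the start of the episode above 0.008 m).
It fails at once if the flask is shifted by more than 30 mm or tipped (distance of flask from where it was at the start of the episode above 0.03 m or angle between flask's own z axis and vertical above 0.4 rad).
It fails at once if the jar is shifted by more than 30 mm or tipped (distance of jar from where it was at the start of the episode above 0.03 m or angle between jar's own z axis and vertical above 0.4 rad).
It also fails if it takes over 58 s, if anything falls off the work surface, if the arm or the gripper's body presses on something with over 40 N, if the wrist force passes 120 N, or if a joint passes its speed limit or range.

## Robot

A 6-joint arm with a two-finger parallel gripper is mounted at the origin on a cart in front of the work surface, level with it; the furniture and walls round the work are solid. World frame = base frame: x ahead of the robot, y to its left, z up, the work surface at z = 0. Lengths are in mm, angles in rad, forces in N, time in s.
With the tool pointing down it reaches from about 350 to 775 mm from the base axis. Payload 7.3 kg.
Tool frame: the origin (TCP) lies on the mounting face of the last link; the fingertips stand 178 mm ahead of it and the grasp point (between the pads) lies 159 mm ahead of it; z points along the fingers, y is the line along which they close (so a half turn about z gives the same grasp; the last joint's range is limited). The gripper opens to 92 mm and grips with 3 to 60 N. Pads are 19 mm wide; open, the fingers measure 130 mm over their backs; the gripper's body (75 mm by 190 mm) begins 47 mm behind the grasp point.
Start: joints at [1.023, 0.342, 1.524, -0, 1.275, -0.146], TCP at [205.294, 483.2, 404.741] pointing down, gripper open.
Joint ranges: [-2.53, 2.53], [-0.77, 2.02], [0.04, 2.7], [-1, 4.14], [0.28, 2.66], [-3.11, 3.11]. Speed limits (rad/s): [2.57, 2.57, 3.14, 3.14, 3.14, 3.14].

## Interface

Orientations are given as [roll, pitch, yaw] about the fixed x, y, z axes, in that order (R = Rz(yaw) Ry(pitch) Rx(roll)).
In Python, from plant import bot gives the robot as it stands.
- The arm moves only by the tool shift_gripper, called after "Request:" as name(argument=value, ...), one argument or row to a line, values as JSON. Schema: {"type":"object","properties":{"rows":{"type":"object","properties":{"offsets":{"type":"array","items":{"type":"array","items":{"type":"number"},"minItems":5,"maxItems":5},"minItems":1,"maxItems":5}},"additionalProperties":false,"required":["offsets"]},"only":{"type":"string"},"quiet":{"type":"boolean"},"lines":{"type":"string"}},"required":["rows"],"additionalProperties":false}. rows is an object whose key "offsets" holds a list of rows, 1 to 5 of them, each of 5 numbers: the finger opening in mm, then dx, dy, dz in normalised numbers (1 is 600 mm), then a turn about the tool's z in fractions of the full range, 1 being 4 rad; each row is the pose to reach, as a shift and turn from the pose commanded when the call began, along the tool's axes at that moment; what a row does not reach only later rows make up. A row lasts 1/8 s, in which the tool goes at most 62.5 mm and 0.188 rad, less where a joint would pass 70% of its speed; a pose out of reach is approached as far as the arm can. The fingers move at their own pace and stop on an object; the grip force is fixed at half the most. Time passes only in rows, so rows that do not move let the fingers close. The tool returns the time, the measured TCP pose, the force, the opening and the grip force at its end. only (a regular expression) keeps the lines of the reply that match it, lines (a string "A,B") keeps lines A to B, and quiet returns only ok. Shift and turn numbers lie between -1 and 1, and a call with a number outside is refused. Input that does not fit is refused with a message, and nothing moves.
- bot.get_obs(): the state, without advancing time (a new reading comes with each control period).
- bot.capture(name): name is "scene" or "top" or "wrist"; returns a dict with "color" (384x512x3 uint8, red, green, blue), "K" (3x3 intrinsics, pixels), "k1" (the pictures are not rectified: a ray, as slopes to the right and down, at radius r is drawn at 1 + k1 r^2 times it, then the intrinsics apply), "R" (3x3) and "t" (3): a world point X has camera coordinates R X + t. Camera axes: x right, y down, z forward; pixel columns grow to the right and rows downward; lengths in mm; the calibration is good to about 2 mm. A picture is of the moment at which its call begins. There is no depth.
- bot.close_job(): hands the job in; it is judged then, once.
The state is a dict: "time": time; "joint_positions": joint angles; "dq": joint speeds; "tau": joint torques, N m; "tool_pos": TCP position; "tcp_rot": TCP orientation; "contact_force": force on the tool from outside, world axes, zero at the start; "moment": the same for the moment, N m; "grip_width": finger opening in mm; "finger_force": force on a finger pad.
Only numpy, scipy, OpenCV 4.12 (cv2) and the standard library are available. Lean on these libraries where they do the work, as an engineer would, in place of code of your own. Each camera call takes 0.05 s, during which the arm holds its last target. There are 200 camera calls.

## Working session

There is one attempt and no reset: what is moved stays moved. The work goes in short steps, Python scripts to look and compute and a tool call to move; the robot and the scene stay as the last step left them, time stands still between calls to the robot, and variables do not carry over. Pictures are saved under pics/ and viewed, at most 11 in all, crops included, and the job is handed in when it is done.

```bash
ls; mkdir -p pics
```

Create h.py:
```python
import numpy as np,cv2,pickle
from plant import bot
def snap(n,tag):
    c=bot.capture(n); pickle.dump(c,open(f'pics/{tag}.pkl','wb')); cv2.imwrite(f'pics/{tag}.png',c['color'][:,:,::-1]); return c
def load(tag): return pickle.load(open(f'pics/{tag}.pkl','rb'))
def dist(c): return np.array([c['k1'],0,0,0,0],float)
def ray(c,uv):
    p=cv2.undistortPoints(np.array([[uv]],float),np.array(c['K'],float),dist(c))[0,0]
    R=np.array(c['R']);t=np.array(c['t']);return -R.T@t, R.T@np.array([p[0],p[1],1])
def onz(c,uv,z):
    o,d=ray(c,uv); return o+d*(z-o[2])/d[2]
def tri(obs):
    A=np.zeros((3,3));b=np.zeros(3);L=[]
    for c,uv in obs:
        o,d=ray(c,uv);d=d/np.linalg.norm(d);P=np.eye(3)-np.outer(d,d);A+=P;b+=P@o;L.append((P,o))
    x=np.linalg.solve(A,b);return x.round(1),[round(float(np.linalg.norm(P@(x-o))),1) for P,o in L]
def proj(c,X):
    import cv2
    return cv2.projectPoints(np.array(X,float).reshape(-1,3),cv2.Rodrigues(np.array(c['R'],float))[0],np.array(c['t'],float),np.array(c['K'],float),dist(c))[0][:,0].round(1)
```

Run:
```python
from h import *
a=snap('scene','s0')['color'];b=snap('top','t0')['color'];snap('wrist','w0')
for n in('s0','t0'):
    i=cv2.imread(f'pics/{n}.png'); cv2.imwrite(f'pics/{n}b.png',cv2.resize(i,(800,600),interpolation=cv2.INTER_CUBIC))
print({k:np.round(v,3) for k,v in bot.get_obs().items()})
```

```text
pics
plant.py
{'time': np.float64(0.15), 'joint_positions': array([ 1.023,  0.343,  1.525,  0.   ,  1.275, -0.146]), 'dq': array([ 0.001, -0.003, -0.003, -0.   ,  0.001,  0.001]), 'tau': array([ 1.0000e-03, -4.3147e+01, -2.4435e+01,  7.2000e-02,  5.4000e-02,
       -0.0000e+00]), 'tool_pos': array([205.227, 483.124, 404.238]), 'tcp_rot': array([-3.141, -0.   ,  2.74 ]), 'contact_force': array([-0.171,  0.897, -0.18 ]), 'moment': array([-0.002, -0.005,  0.027]), 'finger_force': np.float64(0.0), 'grip_width': np.float64(92.12)}
```

View pics/s0b.png

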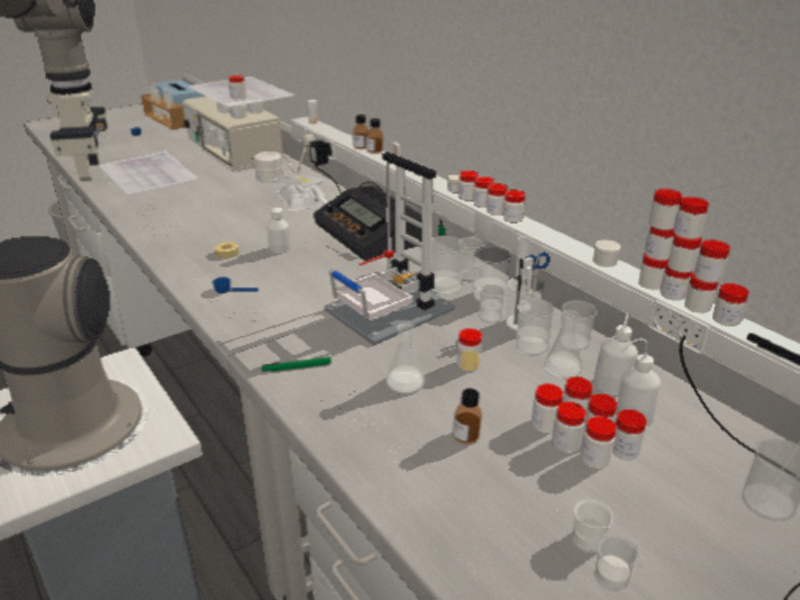

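View pics/t0b.png

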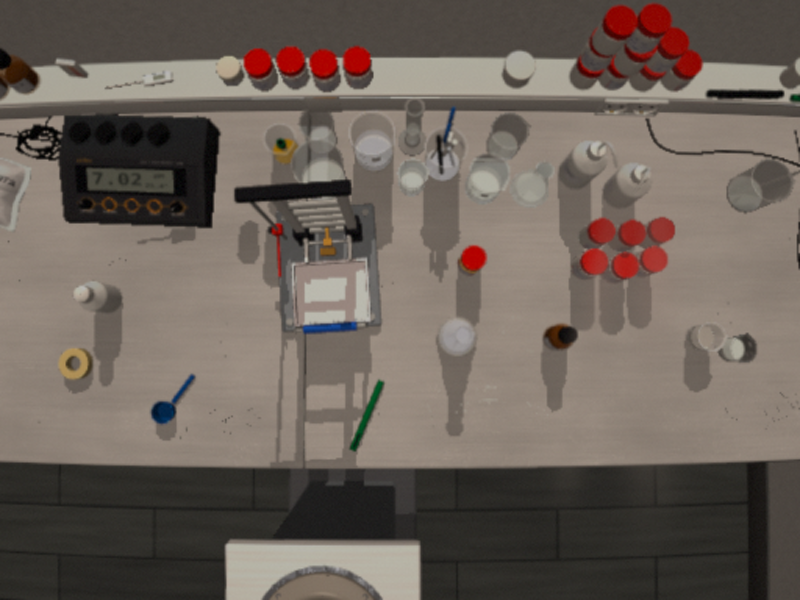

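The scene view shows the tray and blue handle at about (348,283) and the red pointer at (375,258), with the bottle at (467,417). The top view shows the handle at (330,327), the pointer at (279,255) and the bottle at (560,336). All of these are in 800x600 coordinates. I'll enlarge crops next.

Run:
```python
from h import *
def crop(n,x,y,w,h,s): 
    i=cv2.imread(f'pics/{n}.png')[y:y+h,x:x+w]; i=cv2.resize(i,None,fx=s,fy=s,interpolation=cv2.INTER_CUBIC)
    for k in range(0,w,10): 
        cv2.line(i,(k*s,0),(k*s,6),(0,255,0),1); cv2.putText(i,str(x+k),(k*s,16),0,.35,(0,0,255))if k%20==0 else 0
    for k in range(0,h,10):
        cv2.line(i,(0,k*s),(6,k*s),(0,255,0),1); cv2.putText(i,str(y+k),(8,k*s+4),0,.35,(0,0,255))if k%20==0 else 0
    return i
cv2.imwrite('pics/c1.png',crop('s0',205,150,100,75,8))
cv2.imwrite('pics/c2.png',crop('t0',165,130,90,85,7))
a=crop('s0',280,235,40,55,8);b=crop('t0',335,195,45,40,8)
z=np.zeros((440,700,3),np.uint8);z[:440,:320]=a;z[:320,330:690]=b;cv2.imwrite('pics/c3.png',z)
```

```text
(no output)
```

View pics/c1.png

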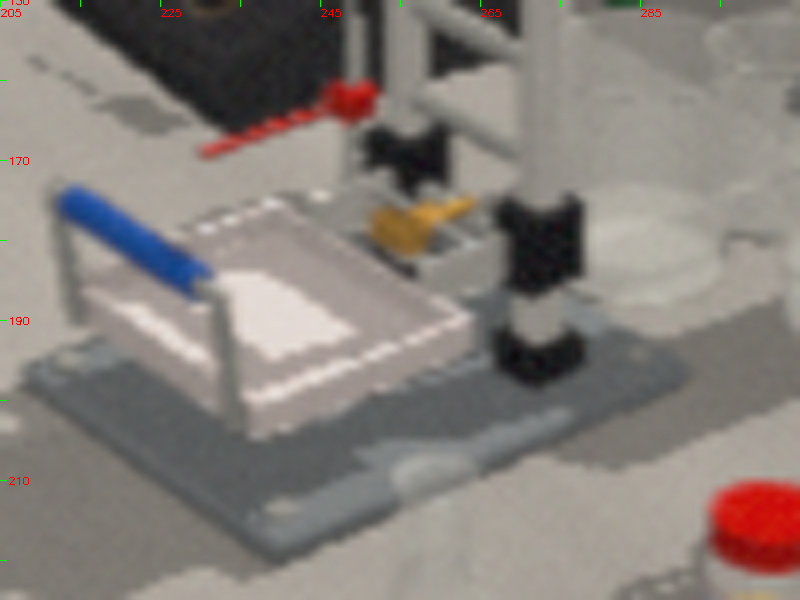

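View pics/c2.png

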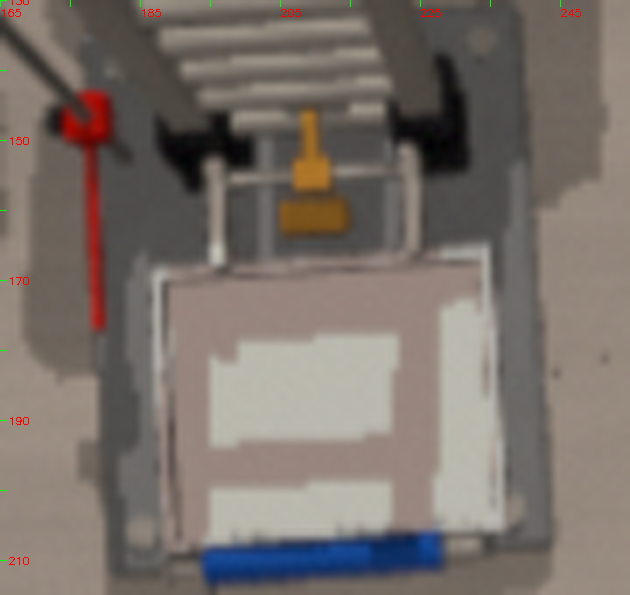

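View pics/c3.png

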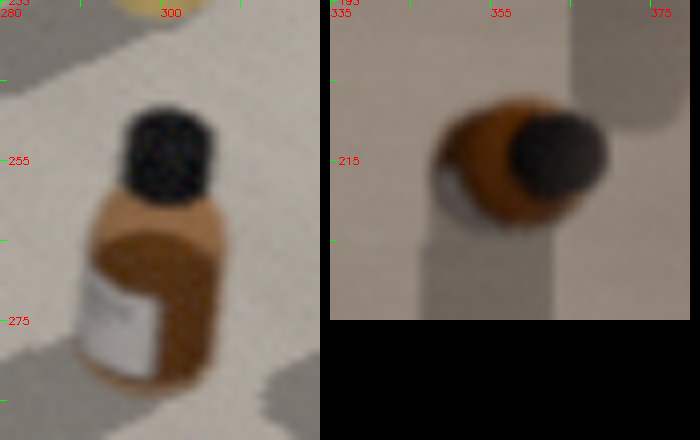

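The crops give the pointer tip at scene (230.4,169.2) and top (179,176.9). The handle ends are at scene (214,175.4) and (230.4,185), and at top (194.6,210.7) and (228.1,208.6). The bottle cap is at scene (301,250) and top (363.5,214.2).

Run:
```python
from h import *
s=load('s0');t=load('t0');f=lambda uv:(uv[0]-.44,uv[1]-.44)
P={'ptr':((230.4,169.2),(179,176.9)),'hL':((214,175.4),(194.6,210.7)),'hR':((230.4,185),(228.1,208.6)),
'rimFR':((235.6,200.2),(236.9,205.4)),'rimRR':((263.7,189.7),(234.7,165)),'rimRL':((239.7,175.4),(187.1,168.3)),'rimFL':((215.6,185.6),(189,209)),
'cap':((301,250.3),(363.5,214.25))}
for k,(a,b) in P.items(): print(k,*tri([(s,f(a)),(t,f(b))]))
print('bot base',onz(t,f((356,215.5)),0),'scene bottom centre', onz(s,f((298,281.5)),0))
print('jar lid top',onz(t,(473*.64,258*.64),66),'flask mouth',onz(t,(462*.64,327*.64),112))
for c in(s,t): print('cam',ray(c,(256,192))[0].round())
print('w0 proj', )
```

```text
ptr [578.9  58.6  81.1] [1.0, 1.0]
hL [496.5  16.8 103. ] [1.2, 1.2]
hR [501.9 -61.8 105.1] [0.3, 0.3]
rimFR [509.6 -79.2  61.4] [2.7, 2.7]
rimRR [610.4 -74.2  59.7] [1.4, 1.4]
rimRL [603.1  43.3  58.5] [1.1, 1.1]
rimFL [506.   35.4  57.1] [2.8, 2.8]
cap [ 488.5 -383.2   84.1] [0.0, 0.0]
bot base [ 487.89685117 -387.91070338    0.        ] scene bottom centre [ 478.48933682 -390.62768171    0.        ]
jar lid top [ 608.78009319 -242.85828306   66.        ] flask mouth [ 498.77080443 -218.77232636  112.        ]
cam [ -73. -994.  720.]
cam [ 460. -118.  990.]
w0 proj
```

Distance 584mm → ~10 rows = 2 calls of 5. Do compute.

The pointer is about 81 mm high and the rim about 62 mm, so the target is rung 0.04, which puts the rim at 102 mm. The raise has to reach about 58 mm to clear it. The handle's middle is at (499,-22,105) with the stand's yaw at about 0.062; this agrees with the rim geometry and the 105 mm given.

Add to h.py:
```python
def to(x,y,z,ang=None):
    "shift in tool axes to TCP x,y,z; ang=world angle of tool y (mod pi)"
    o=bot.get_obs(); w=o['tcp_rot'][2]; from scipy.spatial.transform import Rotation as Ro
    R=Ro.from_euler('xyz',o['tcp_rot']).as_matrix(); d=R.T@(np.array([x,y,z])-o['tool_pos'])
    a=np.arctan2(R[1,1],R[0,1]); tr=None if ang is None else round(float((a-ang+np.pi/2)%np.pi-np.pi/2),3)
    print('t',round(float(o['time']),2),'pos',o['tool_pos'].round(1),'rpy',o['tcp_rot'].round(3),'yang',round(float(a),3),'| d',d.round(1),'turn',tr,'F',np.round(o['contact_force'],1),'w',o['grip_width'].round(1),'j6',o['joint_positions'][5].round(2))
```

```bash
python3 -c "
from h import *
to(499.3,-22.4,404.7,.062)"
```

```text
Traceback (most recent call last):
  File "h.py", line 25, in to
    print('t',round(float(o['time']),2),'pos',o['tool_pos'].round(1),'rpy',o['tcp_rot'].round(3),'yang',round(float(a),3),'| d',d.round(1),'turn',tr,'F',np.round(o['contact_force'],1),'w',o['grip_width'].round(1),'j6',o['joint_positions'][5].round(2))
                                                                                                                                                                                            ^^^^^^^^^^^^^^^^^^^^^
AttributeError: 'float' object has no attribute 'round'
```

```bash
sed -i "s/o\['grip_width'\].round(1)/round(float(o['grip_width']),1)/; s/o\['joint_positions'\]\[5\].round(2)/np.round(o['joint_positions'],2)/" h.py
python3 -c "
from h import *
to(499.3,-22.4,404.7,.062)"
```

```text
t 0.15 pos [205.2 483.1 404.2] rpy [-3.141 -0.     2.74 ] yang 1.169 | d [-4.683e+02 -3.503e+02 -2.000e-01] turn 1.107 F [-0.2  0.9 -0.2] w 92.1 j6 [ 1.02  0.34  1.52  0.    1.28 -0.15]
```

Units first: shifts go in shares of 600 mm and turns go in shares of 4 rad. So -235 mm / 600 = -0.3917, -188 mm / 600 = -0.3133, 0.6 rad / 4 = 0.15.

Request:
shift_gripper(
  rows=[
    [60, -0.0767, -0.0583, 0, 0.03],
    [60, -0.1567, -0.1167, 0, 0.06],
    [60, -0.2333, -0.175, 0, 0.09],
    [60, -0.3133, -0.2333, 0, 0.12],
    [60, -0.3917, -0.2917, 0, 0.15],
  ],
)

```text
refused: rows: the value is not of type 'object' (schema: type "object"). Nothing was moved.
```

Wrong form. The message asks for an object with the rows under "offsets", so I'll send the same numbers that way.

Request:
shift_gripper(
  rows={"offsets": [[60, -0.0767, -0.0583, 0, 0.03], [60, -0.1567, -0.1167, 0, 0.06], [60, -0.2333, -0.175, 0, 0.09], [60, -0.3133, -0.2333, 0, 0.12], [60, -0.3917, -0.2917, 0, 0.15]]},
)

```text
time: 0.78
tool_pos: [353.7, 228.5, 404.7]
tcp_rot: [3.141, 0.0, 2.136]
contact_force: [1.1, 0.2, -0.5]
grip_width: 60.5
finger_force: 0.0
```

```bash
python3 -c "
from h import *
to(499.3,-22.4,404.7,.062)"
```

```text
t 0.78 pos [353.7 228.5 404.7] rpy [3.141 0.    2.136] yang 0.565 | d [-289.9  -11.5    0. ] turn 0.503 F [ 1.1  0.2 -0.5] w 60.5 j6 [ 0.39  0.15  1.78  0.    1.21 -0.17]
```

In the tool's units: -290 mm / 600 = -0.4833, -240 mm / 600 = -0.4, 0.503 rad / 4 = 0.1258.

Request:
shift_gripper(
  rows={"offsets": [[60, -0.1, -0.0033, 0, 0.025], [60, -0.2, -0.0067, 0, 0.05], [60, -0.3, -0.0117, 0, 0.075], [60, -0.4, -0.015, 0, 0.1], [60, -0.4833, -0.0183, 0, 0.1258]]},
)

```text
time: 1.4
tool_pos: [500.9, -22.2, 404.5]
tcp_rot: [-3.142, -0.0, 1.632]
contact_force: [0.8, 0.1, 0.3]
grip_width: 59.9
finger_force: 0.0
```

Request:
shift_gripper(
  rows={"offsets": [[60, 0, 0, 0, 0]]},
)

```text
time: 1.52
tool_pos: [501.2, -22.7, 404.0]
tcp_rot: [-3.141, 0.0, 1.632]
contact_force: [-1.1, 1.7, 0.6]
grip_width: 60.0
finger_force: 0.0
```

```bash
python3 -c "
from h import *
to(499.3,-22.4,404.7,.062)
c=snap('wrist','w1');cv2.imwrite('pics/w1b.png',cv2.resize(cv2.imread('pics/w1.png'),(800,600)))
print(proj(c,[[499.3,-22.4,105],[496.5,16.8,105],[501.9,-61.8,105]])*1.5625)"
```

```text
t 1.52 pos [501.2 -22.7 404. ] rpy [-3.141  0.     1.632] yang 0.061 | d [ 0.4 -1.9 -0.7] turn -0.001 F [-1.1  1.7  0.6] w 60.0 j6 [-0.2   0.3   1.59 -0.    1.25 -0.26]
[[385.3125  287.1875 ]
 [384.375   215.3125 ]
 [385.78125 353.90625]]
```

View pics/w1b.png

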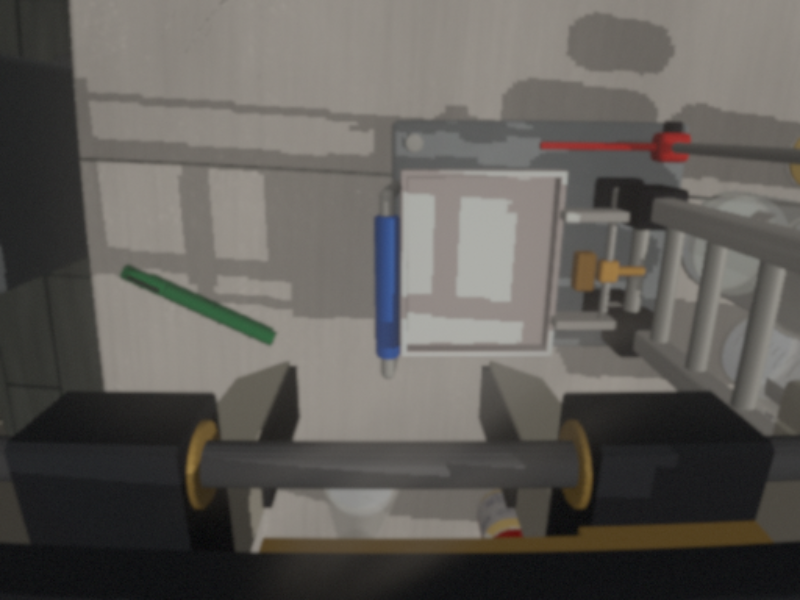

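The wrist view shows the handle running from (386,215) to (388,357), against a prediction of x=385. That agreement is good enough to descend.

In the tool's units: 139 mm / 600 = 0.2317, 115 mm / 600 = 0.1917.

Request:
shift_gripper(
  rows={"offsets": [[60, 0, -0.0017, 0.0667, 0], [60, 0, -0.0017, 0.1333, 0], [60, 0, -0.0017, 0.1917, 0], [60, 0, -0.0017, 0.2317, 0], [60, 0, -0.0017, 0.2317, 0]]},
)

```text
time: 2.2
tool_pos: [498.0, -18.6, 264.4]
tcp_rot: [-3.137, -0.001, 1.639]
contact_force: [-0.6, -0.1, 0.5]
grip_width: 59.8
finger_force: 0.0
```

Request:
shift_gripper(
  rows={"offsets": [[0, 0, 0, 0, 0], [0, 0, 0, 0, 0], [0, 0, 0, 0, 0], [0, 0, 0, 0, 0], [0, 0, 0, 0, 0]]},
)

```text
time: 2.82
tool_pos: [499.3, -20.1, 265.9]
tcp_rot: [3.141, 0.0, 1.637]
contact_force: [11.4, 1.1, -2.5]
grip_width: 14.4
finger_force: 6.8
```

In the tool's units: -30 mm / 600 = -0.05, -20 mm / 600 = -0.0333.

Request:
shift_gripper(
  rows={"offsets": [[0, 0, 0.0008, 0, 0], [0, 0, 0.0017, -0.005, 0], [0, 0, 0.0017, -0.0167, 0], [0, 0, 0.0017, -0.0333, 0], [0, 0, 0.0017, -0.05, 0]]},
)

```text
time: 3.45
tool_pos: [500.1, -20.0, 296.4]
tcp_rot: [-3.141, 0.0, 1.637]
contact_force: [2.6, -1.2, -5.4]
grip_width: 13.0
finger_force: 30.0
```

Request:
shift_gripper(
  rows={"offsets": [[0, 0, 0, -0.0167, 0], [0, 0, 0, -0.0333, 0], [0, 0, 0, -0.0433, 0], [0, 0, 0, -0.045, 0], [0, 0, 0, -0.045, 0]]},
)

```text
time: 4.08
tool_pos: [500.0, -20.0, 322.7]
tcp_rot: [-3.141, -0.0, 1.637]
contact_force: [-0.3, -2.3, -2.6]
grip_width: 12.6
finger_force: 30.0
```

Request:
shift_gripper(
  rows={"offsets": [[0, 0, 0, 0, 0], [0, 0, 0, 0, 0]]},
)

```text
time: 4.32
tool_pos: [500.1, -20.0, 322.5]
tcp_rot: [-3.141, -0.0, 1.637]
contact_force: [0.6, -1.8, -3.1]
grip_width: 12.8
finger_force: 30.0
```

Run:
```python
from h import *
c=snap('wrist','w2')
s=snap('scene','s2')
a=cv2.resize(cv2.imread('pics/s2.png')[120:220,200:300],(560,560),interpolation=cv2.INTER_CUBIC)
b=cv2.imread('pics/w2.png')[80:280,230:470]
z=np.zeros((560,800,3),np.uint8);z[:,:560]=a;z[:200,560:]=b;cv2.imwrite('pics/c4.png',z)
```

```text
(no output)
```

View pics/c4.png

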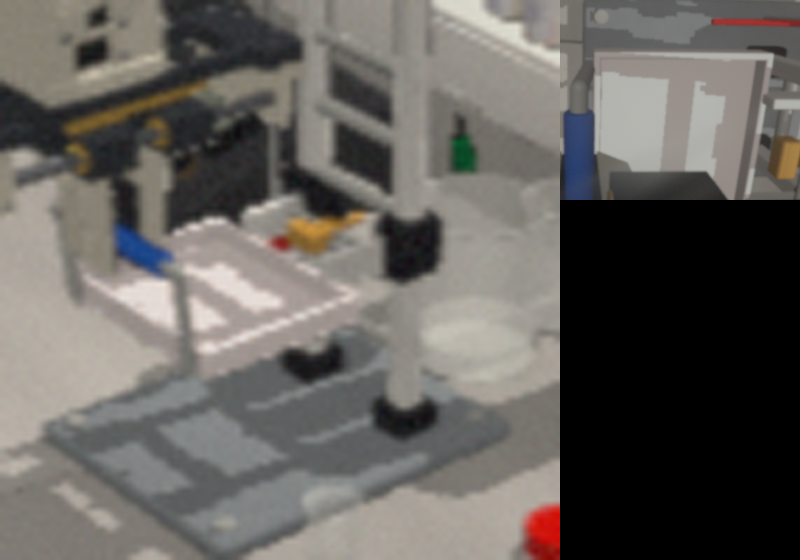

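The tray is up and the pawl looks level. The tray's rear right rim corner is at about scene (263.9,172.3), which was (263.7,189.7) before the lift.

Run:
```python
from h import *
s=load('s2')
for z in(62,97,102,107,112,117,119,122,126): print(z,proj(s,[[610.4,-74.2,z],[578,40,z]])[0])
```

```text
62 [263.7 188.5]
97 [263.8 178.1]
102 [263.9 176.6]
107 [263.9 175.1]
112 [263.9 173.5]
117 [263.9 172. ]
119 [263.9 171.4]
122 [263.9 170.5]
126 [263.9 169.2]
```

The measured lift is about 57 mm, which is inside the 52–64 mm window. I'll lower it gently.

In the tool's units: 15 mm / 600 = 0.025, 12 mm / 600 = 0.02.

Request:
shift_gripper(
  rows={"offsets": [[0, 0, 0, 0.0067, 0], [0, 0, 0, 0.0133, 0], [0, 0, 0, 0.02, 0], [0, 0, 0, 0.025, 0], [0, 0, 0, 0.025, 0]]},
)

```text
time: 5.05
tool_pos: [500.1, -20.0, 307.4]
tcp_rot: [-3.141, -0.0, 1.637]
contact_force: [1.0, -3.3, -5.5]
grip_width: 12.8
finger_force: 30.0
```

Request:
shift_gripper(
  rows={"offsets": [[0, 0, 0, 0.0017, 0], [0, 0, 0, 0.0017, 0], [0, 0, 0, 0.0033, 0], [0, 0, 0, 0.0033, 0], [0, 0, 0, 0.0033, 0]]},
)

```text
time: 5.68
tool_pos: [500.0, -20.0, 305.9]
tcp_rot: [3.142, 0.0, 1.637]
contact_force: [-3.1, -3.2, -0.4]
grip_width: 13.2
finger_force: 30.0
```

At TCP z 305.9, exactly 40 mm above the grasp height, the weight has come off the gripper, so the pawl is on the rung. I'll release and rise.

Request:
shift_gripper(
  rows={"offsets": [[20, 0, 0, 0, 0], [30, 0, 0, 0, 0], [45, 0, 0, 0, 0], [60, 0, 0, 0, 0], [60, 0, 0, 0, 0]]},
)

```text
time: 6.3
tool_pos: [500.1, -19.9, 305.7]
tcp_rot: [3.141, -0.0, 1.637]
contact_force: [0.8, -0.0, -0.0]
grip_width: 55.4
finger_force: 0.0
```

Request:
shift_gripper(
  rows={"offsets": [[60, 0, 0, -0.05, 0], [60, 0, 0, -0.1167, 0], [60, 0, 0, -0.1833, 0], [60, 0, 0, -0.2, 0], [60, 0, 0, -0.2, 0]]},
)

```text
time: 6.92
tool_pos: [500.0, -20.0, 425.6]
tcp_rot: [3.141, -0.0, 1.637]
contact_force: [0.0, -0.7, -0.7]
grip_width: 59.9
finger_force: 0.0
```

Run:
```python
from h import *
s=snap('scene','s3');w=snap('wrist','w3')
a=cv2.resize(cv2.imread('pics/s3.png')[130:230,200:300],(500,500),interpolation=cv2.INTER_CUBIC)
b=cv2.imread('pics/w3.png')[50:280,200:500]
z=np.zeros((500,800,3),np.uint8);z[:,:500]=a;z[:230,500:]=b;cv2.imwrite('pics/c5.png',z)
to(487,-387,420,0.9)
```

```text
t 7.03 pos [499.9 -20.  424.3] rpy [-3.139e+00 -1.000e-03  1.637e+00] yang 0.066 | d [-365.4  -37.     4.1] turn -0.834 F [-0.4 -0.6  0.1] w 59.9 j6 [-0.19  0.28  1.56  0.    1.31 -0.26]
```

View pics/c5.png

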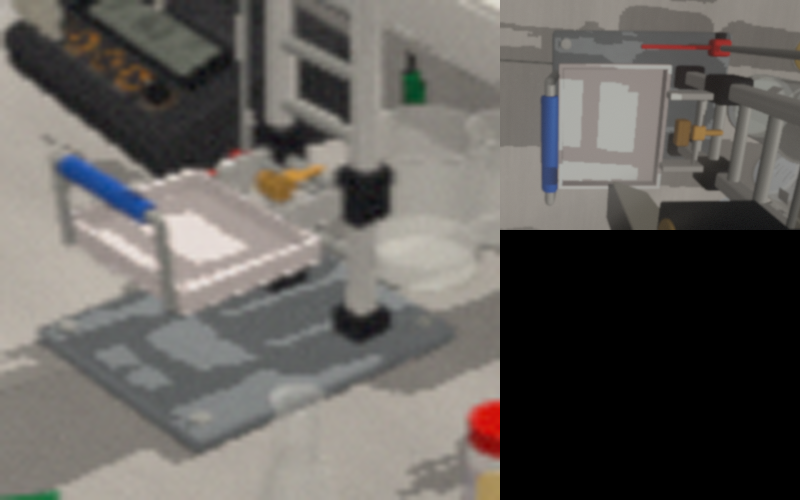

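The tray rests with the pawl level, and its rim reads about 102 mm. Next is the bottle. First I'll check where the wrist camera sits on the tool, so I can turn it away from the ladder.

Run:
```python
from h import *
w=load('w3'); print(ray(w,(256,192))[0]-bot.get_obs()['tool_pos'])
to(500,-330,424,np.pi/2)
```

```text
[ -5.24781515  81.63102292 -19.43075633]
t 7.03 pos [499.9 -20.  424.3] rpy [-3.139e+00 -1.000e-03  1.637e+00] yang 0.066 | d [-3.094e+02 -2.030e+01  1.000e-01] turn -1.505 F [-0.4 -0.6  0.1] w 59.9 j6 [-0.19  0.28  1.56  0.    1.31 -0.26]
```

In the tool's units: -230 mm / 600 = -0.3833, -190 mm / 600 = -0.3167, -0.9 rad / 4 = -0.225.

Request:
shift_gripper(
  rows={"offsets": [[80, -0.075, 0.005, 0, -0.045], [80, -0.15, 0.01, 0, -0.09], [80, -0.2333, 0.015, 0, -0.135], [80, -0.3167, 0.0217, 0, -0.18], [80, -0.3833, 0.0267, 0, -0.225]]},
)

```text
time: 7.65
tool_pos: [531.2, -250.4, 423.6]
tcp_rot: [-3.142, -0.003, 2.542]
contact_force: [1.1, 0.3, -0.1]
grip_width: 80.0
finger_force: 0.0
```

```bash
python3 -c "
from h import *
to(550,-380,424,np.pi/2)"
```

```text
t 7.65 pos [ 531.2 -250.4  423.6] rpy [-3.142e+00 -3.000e-03  2.542e+00] yang 0.971 | d [-88.6 -96.3  -0.7] turn -0.6 F [ 1.1  0.3 -0.1] w 80.0 j6 [-0.57  0.45  1.31  0.    1.39 -1.54]
```

In the tool's units: -96 mm / 600 = -0.16, -89 mm / 600 = -0.1483, -0.6 rad / 4 = -0.15.

Request:
shift_gripper(
  rows={"offsets": [[80, -0.0417, -0.045, 0, -0.045], [80, -0.0833, -0.09, 0, -0.09], [80, -0.125, -0.1333, 0, -0.135], [80, -0.1483, -0.16, 0, -0.15], [80, -0.1483, -0.16, 0, -0.15]]},
)

```text
time: 8.28
tool_pos: [549.7, -379.4, 423.0]
tcp_rot: [3.139, -0.003, 3.134]
contact_force: [0.3, 0.8, 0.0]
grip_width: 79.9
finger_force: 0.0
```

Run:
```python
from h import *
c=snap('wrist','w4');cv2.imwrite('pics/w4b.png',cv2.resize(cv2.imread('pics/w4.png'),(800,600)))
to(488,-385.5,300,np.pi/2)
print(proj(c,[[488,-385.5,0],[488,-385.5,84]])*1.5625)
```

```text
t 8.32 pos [ 549.8 -378.3  423.6] rpy [ 3.139e+00 -2.000e-03  3.135e+00] yang 1.564 | d [ 61.5  -7.9 123.7] turn -0.007 F [-0.2  0.9 -0.5] w 80.0 j6 [-0.72  0.61  1.04  0.    1.5  -2.28]
[[378.75   162.5   ]
 [376.25   169.6875]]
```

View pics/w4b.png

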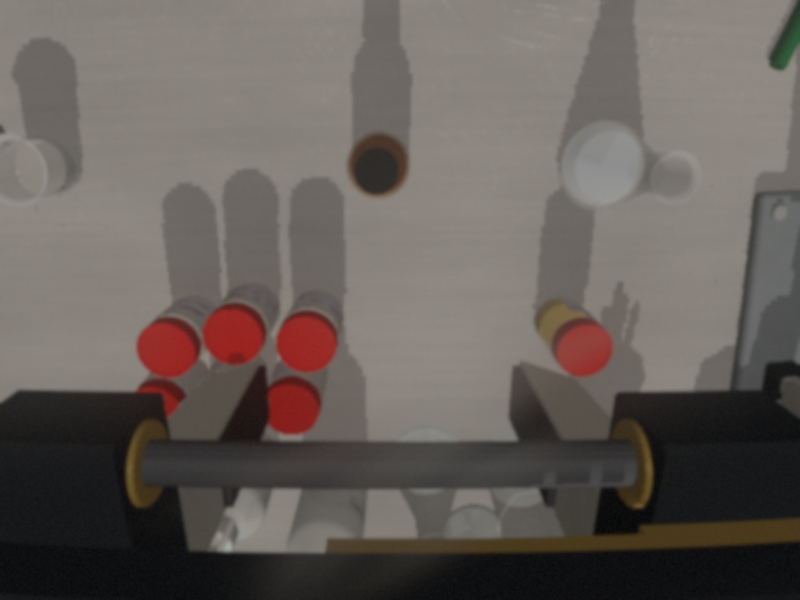

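The cap is at (377,171), where (376,170) was predicted, so the bottle is at (489,-386) to within about 1 mm. I'll move over it and descend.

In the tool's units: 125 mm / 600 = 0.2083, 85 mm / 600 = 0.1417.

Request:
shift_gripper(
  rows={"offsets": [[75, 0.05, -0.0067, 0.0167, 0], [75, 0.1, -0.0133, 0.0667, 0], [75, 0.1, -0.0133, 0.1417, 0], [75, 0.1, -0.0133, 0.2083, 0], [75, 0.1, -0.0133, 0.2083, 0]]},
)

```text
time: 8.95
tool_pos: [489.3, -383.9, 297.6]
tcp_rot: [3.136, -0.005, 3.137]
contact_force: [-0.2, 0.3, 0.1]
grip_width: 74.9
finger_force: 0.0
```

```bash
python3 -c "
from h import *
to(488.9,-386,202,np.pi/2)"
```

```text
t 8.95 pos [ 489.3 -383.9  297.6] rpy [ 3.136 -0.005  3.137] yang 1.566 | d [-0.1 -2.6 95.6] turn -0.005 F [-0.2  0.3  0.1] w 74.9 j6 [-0.79  0.61  1.38  0.    1.15 -2.35]
```

Request:
shift_gripper(
  rows={"offsets": [[75, 0, -0.0033, 0.05, 0], [75, 0, -0.0033, 0.1, 0], [75, 0, -0.0033, 0.1417, 0], [75, 0, -0.0033, 0.16, 0], [75, 0, -0.0033, 0.16, 0]]},
)

```text
time: 9.57
tool_pos: [490.2, -387.6, 205.5]
tcp_rot: [-3.141, 0.0, 3.137]
contact_force: [-0.5, -0.9, 0.6]
grip_width: 75.1
finger_force: 0.0
```

Request:
shift_gripper(
  rows={"offsets": [[75, 0, 0, 0, 0]]},
)

```text
time: 9.7
tool_pos: [490.3, -388.0, 206.3]
tcp_rot: [-3.14, 0.002, 3.137]
contact_force: [-0.6, -0.3, 0.4]
grip_width: 74.8
finger_force: 0.0
```

```bash
python3 -c "
from h import *
to(488.9,-386,202,np.pi/2)"
```

```text
t 9.7 pos [ 490.3 -388.   206.3] rpy [-3.140e+00  2.000e-03  3.137e+00] yang 1.566 | d [1.4 2.  4.3] turn -0.005 F [-0.6 -0.3  0.4] w 74.8 j6 [-0.79  0.72  1.46  0.    0.96 -2.36]
```

In the tool's units: 3 mm / 600 = 0.005, 1.5 mm / 600 = 0.0025.

Request:
shift_gripper(
  rows={"offsets": [[75, 0.0017, 0.0025, 0.005, 0], [60, 0.0017, 0.0025, 0.005, 0], [0, 0.0017, 0.0025, 0.005, 0], [0, 0.0017, 0.0025, 0.005, 0], [0, 0.0017, 0.0025, 0.005, 0]]},
)

```text
time: 10.32
tool_pos: [488.9, -386.2, 201.7]
tcp_rot: [3.141, 0.0, 3.137]
contact_force: [1.2, 1.9, 2.0]
grip_width: 39.8
finger_force: 30.5
```

Request:
shift_gripper(
  rows={"offsets": [[0, 0, 0, 0, 0], [0, 0, 0, 0, 0], [0, 0, 0, 0, 0]]},
)

```text
time: 10.7
tool_pos: [488.9, -386.2, 201.7]
tcp_rot: [3.142, 0.0, 3.137]
contact_force: [0.2, 0.4, 0.8]
grip_width: 39.9
finger_force: 29.9
```

The bottle is gripped at 39.9 mm. I'll lift it and carry it over.

In the tool's units: -200 mm / 600 = -0.3333, -160 mm / 600 = -0.2667.

Request:
shift_gripper(
  rows={"offsets": [[0, 0, 0, -0.0333, 0], [0, 0, 0, -0.1, 0], [0, 0, 0, -0.1833, 0], [0, 0, 0, -0.2667, 0], [0, 0, 0, -0.3333, 0]]},
)

```text
time: 11.32
tool_pos: [488.7, -386.1, 403.8]
tcp_rot: [-3.141, 0.001, 3.137]
contact_force: [0.9, -1.2, -0.9]
grip_width: 39.9
finger_force: 29.9
```

Request:
shift_gripper(
  rows={"offsets": [[0, 0, 0, 0, 0]]},
)

```text
time: 11.45
tool_pos: [489.1, -386.4, 405.4]
tcp_rot: [-3.136, 0.005, 3.137]
contact_force: [-0.1, -0.8, -2.3]
grip_width: 39.9
finger_force: 29.9
```

```bash
python3 -c "
from h import *
to(557,-19,402,np.pi/2+.062)"
```

```text
t 11.45 pos [ 489.1 -386.4  405.4] rpy [-3.136  0.005  3.137] yang 1.566 | d [-66.2 367.8   1.9] turn -0.067 F [-0.1 -0.8 -2.3] w 39.9 j6 [-0.79  0.52  1.23 -0.    1.38 -2.36]
```

In the tool's units: 240 mm / 600 = 0.4, 190 mm / 600 = 0.3167, -0.067 rad / 4 = -0.0168.

Request:
shift_gripper(
  rows={"offsets": [[0, -0.0167, 0.0667, 0, -0.0025], [0, -0.0333, 0.15, 0, -0.0075], [0, -0.05, 0.2333, 0, -0.0125], [0, -0.0667, 0.3167, 0, -0.015], [0, -0.08, 0.4, 0, -0.0168]]},
)

```text
time: 12.08
tool_pos: [537.9, -144.8, 400.1]
tcp_rot: [3.14, -0.002, -3.079]
contact_force: [1.4, 0.6, -1.2]
grip_width: 39.4
finger_force: 29.9
```

Request:
shift_gripper(
  rows={"offsets": [[0, -0.0067, 0.075, 0, 0], [0, -0.015, 0.1417, 0, 0], [0, -0.025, 0.1917, 0, 0], [0, -0.03, 0.2117, 0, 0], [0, -0.03, 0.2117, 0, 0]]},
)

```text
time: 12.7
tool_pos: [548.1, -18.4, 400.9]
tcp_rot: [3.142, -0.001, -3.078]
contact_force: [0.4, -0.6, -1.9]
grip_width: 39.2
finger_force: 29.9
```

Request:
shift_gripper(
  rows={"offsets": [[0, 0, 0, 0, 0]]},
)

```text
time: 12.82
tool_pos: [548.1, -19.6, 401.3]
tcp_rot: [-3.141, -0.001, -3.08]
contact_force: [-0.6, -0.6, -1.1]
grip_width: 39.4
finger_force: 29.9
```

Run:
```python
from h import *
snap('scene','s6');snap('top','t6')
z=np.zeros((600,800,3),np.uint8)
z[:,:400]=cv2.resize(cv2.imread('pics/s6.png')[90:240,200:300],(400,600),interpolation=cv2.INTER_CUBIC)
z[:400,400:]=cv2.resize(cv2.imread('pics/t6.png')[120:220,160:260],(400,400),interpolation=cv2.INTER_CUBIC);cv2.imwrite('pics/c6.png',z)
to(557,-19,293,np.pi/2+.062)
```

```text
t 12.93 pos [548.  -19.7 401.5] rpy [-3.141 -0.    -3.081] yang 1.632 | d [ -9.    0.2 108.5] turn -0.001 F [-0.4  0.1 -1.4] w 39.7 j6 [-0.18  0.39  1.46 -0.    1.29 -1.81]
```

View pics/c6.png

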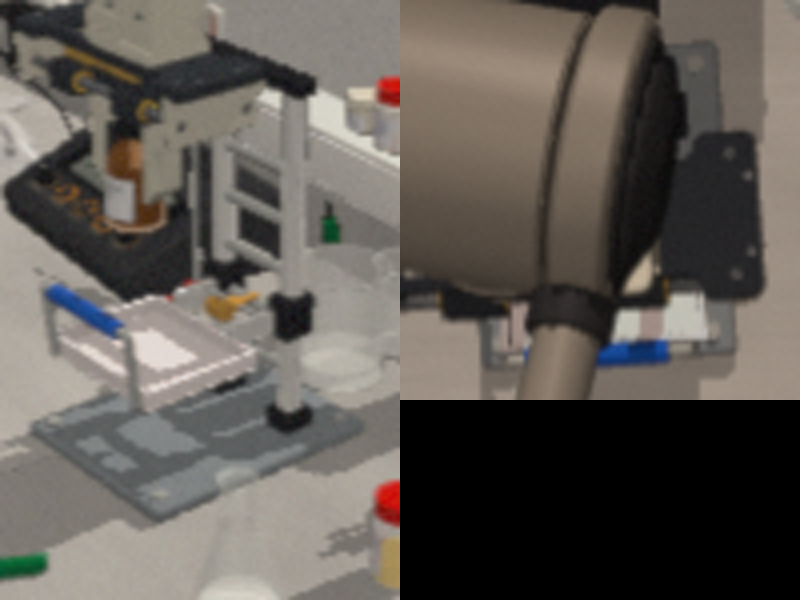

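The bottle hangs upright over the tray, with its base at about scene crop (135,225). I'll descend.

In the tool's units: 106 mm / 600 = 0.1767, 102 mm / 600 = 0.17.

Request:
shift_gripper(
  rows={"offsets": [[0, -0.0033, 0, 0.05, 0], [0, -0.0067, 0, 0.1, 0], [0, -0.0083, 0, 0.1417, 0], [0, -0.0083, 0, 0.17, 0], [0, -0.0083, 0, 0.1767, 0]]},
)

```text
time: 13.55
tool_pos: [552.8, -19.0, 294.7]
tcp_rot: [3.141, -0.002, -3.08]
contact_force: [0.0, -0.5, -1.4]
grip_width: 39.7
finger_force: 29.9
```

Request:
shift_gripper(
  rows={"offsets": [[0, 0, 0, 0, 0], [0, 0, 0, 0.0017, 0], [0, 0, 0, 0.0017, 0]]},
)

```text
time: 13.92
tool_pos: [553.2, -18.3, 295.3]
tcp_rot: [-3.141, 0.001, -3.079]
contact_force: [0.5, 1.0, -0.3]
grip_width: 39.6
finger_force: 29.9
```

```bash
python3 -c "
from h import *
to(553,-19,291.7,np.pi/2+.062)"
```

```text
t 13.93 pos [553.2 -18.3 295.3] rpy [-3.141e+00  1.000e-03 -3.079e+00] yang 1.633 | d [ 0.2 -0.7  3.6] turn 0.0 F [ 0.5  1.  -0.3] w 39.6 j6 [-0.17  0.5   1.6   0.    1.04 -1.8 ]
```

In the tool's units: 2 mm / 600 = 0.0033, 1 mm / 600 = 0.0017.

Request:
shift_gripper(
  rows={"offsets": [[0, 0, 0, 0.0017, 0], [0, 0, 0, 0.0017, 0], [0, 0, 0, 0.0033, 0], [0, 0, 0, 0.0033, 0], [0, 0, 0, 0.0033, 0]]},
)

```text
time: 14.55
tool_pos: [553.1, -18.3, 292.7]
tcp_rot: [3.141, -0.0, -3.079]
contact_force: [-0.2, -0.2, -1.0]
grip_width: 39.3
finger_force: 29.9
```

Request:
shift_gripper(
  rows={"offsets": [[0, 0, 0, 0.0017, 0], [0, 0, 0, 0.0017, 0], [0, 0, 0, 0.0017, 0]]},
)

```text
time: 14.92
tool_pos: [553.1, -18.3, 291.7]
tcp_rot: [3.141, 0.0, -3.079]
contact_force: [0.3, 0.2, -1.3]
grip_width: 40.1
finger_force: 29.9
```

Request:
shift_gripper(
  rows={"offsets": [[0, 0, 0, 0.0008, 0], [0, 0, 0, 0.0008, 0], [0, 0, 0, 0.0017, 0], [0, 0, 0, 0.0017, 0], [0, 0, 0, 0.0017, 0]]},
)

```text
time: 15.55
tool_pos: [553.1, -18.3, 290.9]
tcp_rot: [3.142, 0.0, -3.079]
contact_force: [-0.2, 0.8, 0.2]
grip_width: 39.8
finger_force: 29.9
```

Request:
shift_gripper(
  rows={"offsets": [[0, 0, 0, 0, 0]]},
)

```text
time: 15.68
tool_pos: [553.1, -18.3, 290.8]
tcp_rot: [3.142, 0.0, -3.079]
contact_force: [1.4, -0.4, -0.4]
grip_width: 39.6
finger_force: 29.9
```

In the tool's units: 0.8 mm / 600 = 0.0013, 0.4 mm / 600 = 0.0007.

Request:
shift_gripper(
  rows={"offsets": [[0, 0, 0, 0.0007, 0], [0, 0, 0, 0.0013, 0], [0, 0, 0, 0.0013, 0], [0, 0, 0, 0.0013, 0]]},
)

```text
time: 16.18
tool_pos: [553.1, -18.3, 290.5]
tcp_rot: [-3.141, 0.001, -3.079]
contact_force: [-2.0, -0.5, 5.2]
grip_width: 39.9
finger_force: 29.9
```

Request:
shift_gripper(
  rows={"offsets": [[0, 0, 0, 0, 0]]},
)

```text
time: 16.3
tool_pos: [553.1, -18.3, 290.5]
tcp_rot: [-3.141, 0.001, -3.079]
contact_force: [-1.0, -1.0, 5.3]
grip_width: 39.9
finger_force: 29.9
```

The bottle is down on the tray floor, with 5 N upward on the tool. I'll release and go straight up.

Request:
shift_gripper(
  rows={"offsets": [[44, 0, 0, 0, 0], [50, 0, 0, 0, 0], [60, 0, 0, 0, 0], [66, 0, 0, 0, 0], [66, 0, 0, 0, 0]]},
)

```text
time: 16.92
tool_pos: [553.1, -18.3, 289.8]
tcp_rot: [3.142, -0.0, -3.079]
contact_force: [1.2, -0.3, -0.2]
grip_width: 65.4
finger_force: 0.0
```

Request:
shift_gripper(
  rows={"offsets": [[66, 0, 0, -0.025, 0], [66, 0, 0, -0.075, 0], [66, 0, 0, -0.1417, 0], [66, 0, 0, -0.2167, 0], [66, 0, 0, -0.2667, 0]]},
)

```text
time: 17.55
tool_pos: [552.8, -18.2, 453.5]
tcp_rot: [-3.141, 0.004, -3.079]
contact_force: [0.5, 0.6, -0.4]
grip_width: 66.1
finger_force: 0.0
```

Request:
shift_gripper(
  rows={"offsets": [[66, 0.1, 0, 0, 0], [66, 0.2, 0, 0, 0], [66, 0.2, 0.05, 0, 0], [66, 0.2, 0.05, 0, 0]]},
)

```text
time: 18.05
tool_pos: [430.6, 5.1, 451.4]
tcp_rot: [-3.141, 0.003, -3.078]
contact_force: [0.3, -0.5, 0.3]
grip_width: 66.1
finger_force: 0.0
```

Run:
```python
from h import *
snap('scene','s7');snap('wrist','w7')
z=np.zeros((600,800,3),np.uint8)
z[:,:400]=cv2.resize(cv2.imread('pics/s7.png')[90:240,200:300],(400,600),interpolation=cv2.INTER_CUBIC)
z[:300,400:]=cv2.resize(cv2.imread('pics/w7.png'),(400,300));cv2.imwrite('pics/c7.png',z)
```

```text
(no output)
```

View pics/c7.png

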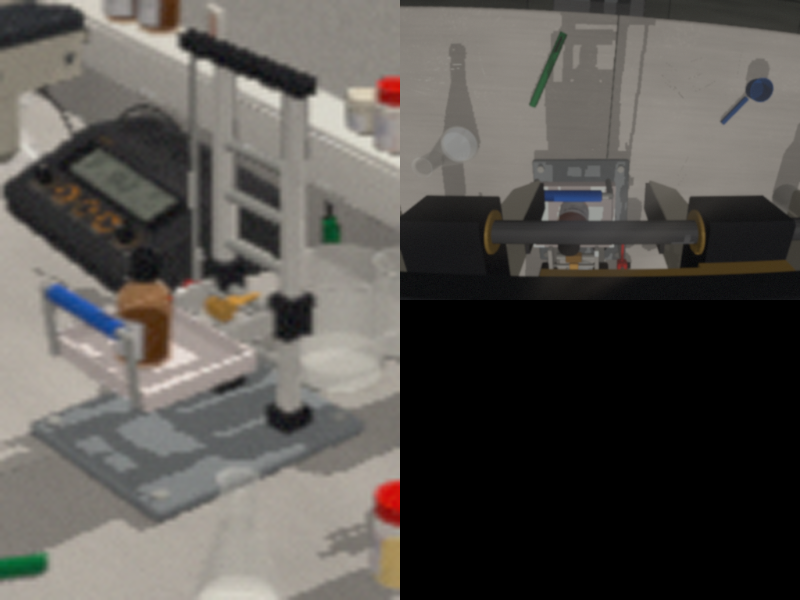

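The bottle stands upright on the tray, at about crop (145,310), with the pawl on the rung and the gripper clear of everything. I'll hand it in.

```bash
python3 -c "
from plant import bot
print(bot.close_job())"
```

```text
the job is handed in; nothing more can be done
None
```

I handed the job in at about 18 s: the tray rests by its level pawl on the 0.04 m rung, with its rim about 21 mm above the pointer, and the amber bottle stands upright on it; no verdict was returned.

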